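# Load the egg cooker

### The job

One white egg already stands in the egg cooker: take the two white eggs one at a time out of the sloping rack and set them gently into the cooker's two empty orange cups, upright with the blunt end down; they are fragile, so do not squeeze them hard or let them drop. Then slide the cooker's black selector all the way to its end stop at the orange dot. Leave the brown egg in the rack, the egg already in the cooker and the little white cup behind it as they are.

Things in the scene. Friction and masses are not known exactly. Their poses are not given: they have to be found in the camera images.
- rack: wooden egg rack, 240 mm wide, fixed, standing with its row roughly away from the robot; origin on the table under its middle, +y along its row of three egg cups. Its board slopes 40 degrees, top face turned up and to the rack's -x; cups and eggs lean 40 degrees to -x with it. Cups at y = -78, 0, 78 mm: rings 40 mm outside, 33 inside, 14 high. Nothing stands between neighbouring eggs
- rack_rail (a point): middle of a thin steel rail (6 mm) along the rack's y, on the downhill side of the eggs, almost touching them at the height of their widest part
- cooker: cream electric egg cooker, fixed; origin on the table under its round body (190 mm across, steel top plate at 70 mm). +x points away from the robot. On the plate stand three upright orange egg cups (pockets), rings 40 mm outside, 33 inside, 14 high. On its -x side a console 40 mm high carries the selector
- selector (a joint): travel of the selector grip along the cooker's +y, in m: 0 at the end with the grey dot, 0.060 at the end stop with the orange dot; stays where it is left; about 1.5 N moves it
- selector_top (a point): middle of the top face of the selector grip, a black block 28 mm (x) by 20 mm (y) by 40 mm high that slides along the cooker's y on an aluminium track; top face 94 mm above the table
- pocket1 (a point): middle of the mouth of an empty orange egg cup of the cooker, 84 mm above the table; 80 mm from the other two cups. A seated upright egg has its widest part 15 mm above this point
- pocket2 (a point): middle of the mouth of an empty orange egg cup of the cooker, 84 mm above the table; 80 mm from the other two cups. A seated upright egg has its widest part 15 mm above this point
- egg_a_mid (a point): middle of a white egg at its widest part: 44 mm across there, 22 mm above the blunt foot, 34 mm below the pointed top (56 mm long); its z axis runs from the foot to the pointed top. About 60 g. Starts in any cup of the rack, foot in the cup, widest part 15 mm above the cup's mouth
- egg_b_mid (a point): middle of a white egg at its widest part: 44 mm across there, 22 mm above the blunt foot, 34 mm below the pointed top (56 mm long); its z axis runs from the foot to the pointed top. About 60 g. Starts in any cup of the rack, foot in the cup, widest part 15 mm above the cup's mouth
- egg_a: the same white egg; origin at its blunt foot, z axis from the foot to the pointed top
- egg_b: the same white egg; origin at its blunt foot, z axis from the foot to the pointed top
- egg_first: white egg of the same shape and size that already stands upright in the cooker's farthest cup; it stays there. Origin at its blunt foot, 77 mm above the table
- egg_brown: brown egg of the same shape and size, in one of the rack's three cups; it stays there, leaning as it is. Origin at its blunt foot
- sauce_cup: small white cup, 60 mm across, 35 mm high, loose on the table just beyond the cooker; origin under its middle
Things that resemble listed ones, but are neither listed nor needed, are in the scene too. What is shaped like the egg_a but pink or turquoise is not meant. Leave any yellow look-alike of the egg_b alone.

How it is judged:
By the outcome, as a careful person would: the job done as asked, in the order asked, and still so for the second after the job is handed in, with the robot touching nothing.
It also fails if it takes over 64 s, if anything falls off the work surface, if the arm or the gripper's body presses on something with over 40 N, if the wrist force passes 120 N, or if a joint passes its speed limit or range.

### The arm

A 6-joint arm with a two-finger parallel gripper is mounted at the origin on the work surface. World frame = base frame: x ahead of the robot, y to its left, z up, the work surface at z = 0. Lengths are in m, angles in rad, forces in N, time in s.
With the tool pointing down it reaches from about 0.375 to 0.9 m from the base axis. Payload 3.1 kg.
Tool frame: the origin (TCP) lies between the finger pads; the fingertips stand 8 mm ahead of it and the grasp point (between the pads) lies 11 mm behind it; z points along the fingers, y is the line along which they close (so a half turn about z gives the same grasp; the last joint's range is limited). The gripper opens to 87 mm and grips with 3 to 60 N. Pads are 19 mm wide; open, the fingers measure 117 mm over their backs; the gripper's body (75 mm by 190 mm) begins 51 mm behind the grasp point.
Start: joints at [1.095, 0.527, 1.433, -0, 1.181, -0.178], TCP at [0.183, 0.598, 0.231] pointing down, gripper open.
Joint ranges: [-3.08, 3.08], [-0.75, 2.2], [0.22, 2.44], [-1.43, 4.57], [0, 2.65], [-2.85, 2.85]. Speed limits (rad/s): [2.79, 2.79, 3.14, 3.14, 3.14, 3.14].

### API

Orientations are given as a unit quaternion [x, y, z, w].
In Python, from rig import robot gives the robot as it stands.
- The arm moves only by the tool move_arm, never from a script. Its argument "motion" is text: rows parted by semicolons, each of 5 numbers parted by spaces: the opening, from -1 (shut) to 1 (fully open), then the shift along the tool's x, y, z normalised to -1 to 1, where 1 is 0.2 m, then the turn about the tool's z normalised to -1 to 1, where 1 is pi rad. A call has 1 to 12 rows; each row is the pose to reach, as a shift and turn from the pose commanded when the call began, along the tool's axes at that moment, turning the shorter way round; what a row does not reach only later rows make up. A row lasts 1/12 s, in which the tool goes at most 41.7 mm and 7.16 degrees, less where a joint would pass 70% of its speed; a pose out of reach is approached as far as the arm can. A call with a number of a shift or a turn outside -1 to 1 is refused whole. A call with a gripper value outside its range is refused whole. The fingers move at their own pace and stop on an object; "newtons" is the grip in N (left out, the last holds). Time passes only in rows, so rows that repeat a pose let the fingers close. It gives the time, the measured TCP pose, the force, the opening and the grip force at its end, in the units of the state.
- robot.get_obs(): the state, without advancing time (a new reading comes with each control period).
- robot.camera(name): name is "scene" or "side" or "wrist"; returns (picture, depth): 480x640x3 uint8, red, green, blue; 480x640 float32, m along the optical axis (not along the pixel's ray), 0 where there is no reading.
- robot.camera_model(name): a dict with "mtx" (3x3 intrinsics, pixels), "position" and "attitude" of the camera in the world. Camera axes: x right, y down, z forward; pixel columns grow to the right and rows downward; lengths in m; the calibration is good to about 2 mm. A picture is of the moment at which its call begins: read the wrist's pose just before it. camera_model takes no time and is no camera call; for the wrist camera it gives the pose at the moment of the call.
- robot.hand_in(): hands the job in; it is judged then, once.
The state is a dict: "time": time; "q": joint angles; "joint_velocities": joint speeds; "joint_torque": joint torques, N m; "position": TCP position; "tool_rot": TCP orientation; "ft_force": force on the tool from outside, world axes, zero at the start; "moment": the same for the moment, N m; "grip_width": finger opening in m; "grip_force": force on a finger pad.
Only numpy, scipy, OpenCV 4.12 (cv2) and the standard library are available. Lean on these libraries where they do the work, as an engineer would, in place of code of your own. Each camera call takes 0.05 s, during which the arm holds its last target. There are 200 camera calls.

## Working session

There is one attempt and no reset: what is moved stays moved. The work goes in short steps, Python scripts to look and compute and a tool call to move; the robot and the scene stay as the last step left them, time stands still between calls to the robot, and variables do not carry over. Pictures are saved under pics/ and viewed, at most 10 in all, crops included, and the job is handed in when it is done.

Besides the shell and the picture viewer there is one more tool, called after ">>>" by a JSON object that holds its "op" and its "data", one argument or row to a line. move_arm: Moves the arm, as the interface text tells. Its arguments: {"type":"object","properties":{"motion":{"type":"string"},"newtons":{"type":"number"}},"required":["motion"]}

```bash
ls; mkdir -p pics; cat > h.py <<'E'
import numpy as np, cv2
from scipy.spatial.transform import Rotation as R
from rig import robot
def model(n):
    m=robot.camera_model(n); a=np.array(m["attitude"],float)
    Rm=a if a.shape==(3,3) else R.from_quat(a).as_matrix()
    return np.array(m["mtx"]),np.array(m["position"]),Rm
def ray(n,u,v,M=None):
    K,p,Rm=M or model(n); d=Rm@np.linalg.solve(K,[u,v,1.]); return p,d
def onplane(n,u,v,z,M=None):
    p,d=ray(n,u,v,M); return p+d*(z-p[2])/d[2]
def cloud(n,dep,M=None):
    K,p,Rm=M or model(n); v,u=np.mgrid[0:480,0:640]
    c=np.stack([(u-K[0,2])/K[0,0]*dep,(v-K[1,2])/K[1,1]*dep,dep],-1); return c@Rm.T+p
E
python3 - <<'E'
from h import *
np.set_printoptions(precision=3,suppress=True)
for n in("scene","side"):
    im,d=robot.camera(n); np.savez(f"{n}0.npz",im=im,d=d); cv2.imwrite(f"pics/{n}0.png",im[:,:,::-1]); print(n,robot.camera_model(n))
print(robot.get_obs())
E
```

```text
pics
scene {'mtx': array([[518.44 ,   0.   , 324.47 ],
       [  0.   , 518.44 , 235.441],
       [  0.   ,   0.   ,   1.   ]]), 'position': array([ 0.862, -0.528,  0.833]), 'attitude': array([ 0.913,  0.231, -0.091, -0.324])}
side {'mtx': array([[438.368,   0.   , 321.698],
       [  0.   , 438.368, 236.289],
       [  0.   ,   0.   ,   1.   ]]), 'position': array([0.229, 0.501, 0.505]), 'attitude': array([-0.273,  0.853, -0.426,  0.124])}
{'time': 0.1, 'q': array([ 1.096,  0.528,  1.434, -0.   ,  1.181, -0.178]), 'joint_velocities': array([-0.   , -0.003, -0.003,  0.002, -0.   ,  0.001]), 'joint_torque': array([ -0.001, -44.099, -17.715,   0.063,   0.053,  -0.   ]), 'position': array([0.182, 0.597, 0.23 ]), 'tool_rot': array([ 0.148,  0.989, -0.001, -0.   ]), 'ft_force': array([ 0.412, -0.099,  0.897]), 'moment': array([-0.005, -0.028, -0.02 ]), 'grip_force': 0.0, 'grip_width': 0.08691273094166206}
```

View pics/scene0.png

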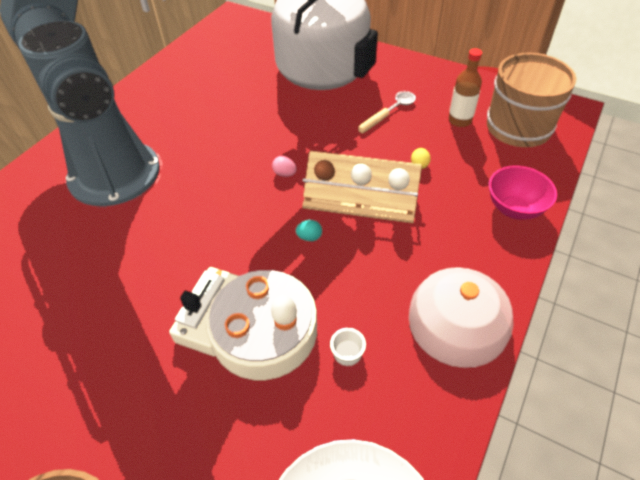

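View pics/side0.png

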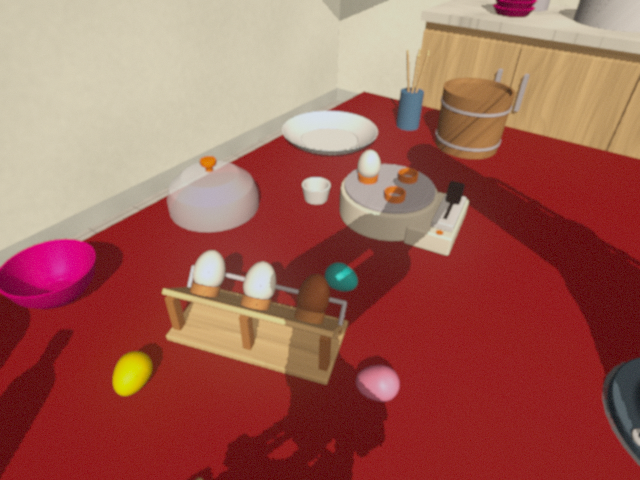

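Scene view: rack with the brown egg at (325,170) and white eggs at (361,174) and (399,179). Cooker is centred at about (263,322), with empty cups at (258,287) and (237,325). The black selector is at (190,300).

Candidates for "white egg":
- Rack whites, (361,174) and (399,179): chosen.
- Cooker egg (284,310): stays.
- Yellow (421,158), pink (284,166) and turquoise (309,230) decoys: not wanted.
- Brown egg (325,170): stays.

```bash
cat >> h.py <<'E'
def tri(a,b):
    (p,d),(q,e)=a,b; d=d/np.linalg.norm(d); e=e/np.linalg.norm(e)
    t=np.linalg.lstsq(np.c_[d,-e],q-p,rcond=None)[0]; A=p+t[0]*d; B=q+t[1]*e
    return (A+B)/2,np.linalg.norm(A-B)
def blobs(mask,amin,amax=1e9):
    n,l,s,c=cv2.connectedComponentsWithStats(mask.astype(np.uint8))
    return [(tuple(np.round(c[i],1)),int(s[i,4]),l==i) for i in range(1,n) if amin<=s[i,4]<=amax]
E
python3 - <<'E'
from h import *
np.set_printoptions(precision=4,suppress=True)
D={}
for n in("scene","side"):
    f=np.load(n+"0.npz");im,d=f["im"],f["d"];hsv=cv2.cvtColor(im,cv2.COLOR_RGB2HSV).astype(int);H,S,V=hsv[...,0],hsv[...,1],hsv[...,2]
    P=cloud(n,d)
    for nm,m in dict(white=(S<60)&(V>120),orange=(H<14)&(H>3)&(S>150)&(V>150),black=(V<45)).items():
        for c,a,l in blobs(m,8,3000):
            q=np.median(P[l&(d>0)],0) if (l&(d>0)).any() else None
            if q is not None and .2<q[0]<1.1 and q[2]>0.0: print(n,nm,c,a,q,P[l&(d>0)][:,2].max())
E
```

```text
scene white (np.float64(525.6), np.float64(102.2)) 204 [0.7816 0.5256 0.1179] 0.123738396742197
scene white (np.float64(403.8), np.float64(98.6)) 220 [0.4857 0.5664 0.0097] 0.01824046353901676
scene white (np.float64(462.9), np.float64(106.2)) 494 [0.6493 0.5281 0.0614] 0.09533976013952472
scene white (np.float64(378.3), np.float64(114.0)) 26 [0.461  0.4565 0.0203] 0.02255477850583998
scene white (np.float64(516.2), np.float64(132.8)) 188 [0.7863 0.5301 0.0282] 0.0377519575169708
scene white (np.float64(279.6), np.float64(159.1)) 39 [0.3449 0.1819 0.0429] 0.046411245094902465
scene white (np.float64(375.2), np.float64(179.2)) 949 [0.5731 0.1818 0.0947] 0.11395640143526065
scene white (np.float64(256.9), np.float64(287.0)) 107 [ 0.5021 -0.1438  0.0707] 0.07339124716098022
scene white (np.float64(236.5), np.float64(324.9)) 138 [ 0.5139 -0.2231  0.0702] 0.07396153225992486
scene white (np.float64(347.5), np.float64(345.3)) 1015 [ 0.6827 -0.1421  0.0164] 0.03861209267052823
scene orange (np.float64(446.1), np.float64(66.6)) 302 [0.6202 0.5482 0.1222] 0.15814113225008475
scene orange (np.
[... 2957 characters left out ...]
5957172229
side orange (np.float64(389.4), np.float64(193.0)) 70 [ 0.5141 -0.1335  0.0833] 0.08607092296739316
side orange (np.float64(400.5), np.float64(198.5)) 24 [ 0.4891 -0.1396  0.082 ] 0.08580603118227892
side orange (np.float64(168.1), np.float64(314.0)) 101 [0.6389 0.2706 0.0212] 0.07385018025027046
side orange (np.float64(169.3), np.float64(340.9)) 10 [0.6327 0.2846 0.0009] 0.002064306157602447
side orange (np.float64(204.6), np.float64(351.2)) 22 [0.5782 0.2678 0.0009] 0.002665552922469061
side orange (np.float64(227.6), np.float64(357.8)) 8 [0.5451 0.257  0.0008] 0.002437082554971548
side orange (np.float64(253.9), np.float64(365.2)) 36 [0.5064 0.2451 0.0008] 0.0027650672505570295
```

```bash
cat >> h.py <<'E'
from scipy.optimize import least_squares
def fitegg(p,ax):
    def res(m):
        w=p-m; s=w@ax; r=np.linalg.norm(w-s[:,None]*ax,axis=1)
        return (np.hypot(r/.022,s/np.where(s>0,.034,.022))-1)*.022
    f=least_squares(res,p.mean(0),loss="soft_l1",f_scale=.001); return f.x,np.sqrt(np.mean(f.fun**2))
def circ(xy):
    c=least_squares(lambda c:np.hypot(*(xy-c[:2]).T)-.01825,xy.mean(0),loss="soft_l1",f_scale=.001); return c.x
E
python3 - <<'E'
from h import *
np.set_printoptions(precision=4,suppress=True)
W={}
for n in("scene","side"):
    f=np.load(n+"0.npz");im,d=f["im"],f["d"];hsv=cv2.cvtColor(im,cv2.COLOR_RGB2HSV).astype(int);H,S,V=hsv[...,0],hsv[...,1],hsv[...,2]
    P=cloud(n,d); ok=d>0
    w=ok&(S<70)&(V>100)&(P[...,2]>.08)&(P[...,2]<.13)&(np.abs(P[...,1]-.18)<.06)&(P[...,0]>.49)&(P[...,0]<.68)
    w=cv2.erode(w.astype(np.uint8),np.ones((3,3)))>0
    p=P[w]; _,lab,c=cv2.kmeans(p[:,:2].astype(np.float32),2,None,(3,50,1e-4),5,cv2.KMEANS_PP_CENTERS); lab=lab.ravel()
    o=np.argsort(c[:,0]); E=[p[lab==i] for i in o]; W[n]=E; c=c[o]; v=c[1]-c[0]; print(n,"centres",c,"pitch",np.linalg.norm(v),"yaw",np.degrees(np.arctan2(v[1],v[0])),[len(e) for e in E])
    om=ok&(H<14)&(H>3)&(S>130)&(V>120)&(P[...,2]>.080)&(P[...,2]<.09)&(np.abs(P[...,0]-.53)<.1)&(np.abs(P[...,1]+.19)<.1)
    q=P[om][:,:2]
    for g in([.505,-.15],[.515,-.225],[.58,-.18]):
        s=q[np.hypot(*(q-g).T)<.035]; print(n,"ring",circ(s),len(s))
    b=ok&(V<50)&(np.abs(P[...,0]-.43)<.06)&(np.abs(P[...,1]+.23)<.08)&(P[...,2]>.088)
    s=P[b]; print(n,"sel",np.median(s,0),s.min(0),s.max(0),len(s))
    u=P[ok&(V>150)&(np.abs(P[...,2]-.07)<.004)&(np.abs(P[...,0]-.54)<.11)&(np.abs(P[...,1]+.18)<.11)][:,:2].astype(np.float32)
    print("plate",cv2.minEnclosingCircle(u))
for yaw in (-10,-7,-4,0):
  y=np.radians(yaw); dn=np.array([np.sin(y),-np.cos(y),0]); ax=np.cos(np.radians(40))*np.array([0,0,1])+np.sin(np.radians(40))*dn
  for i in(0,1): print(yaw,i,*[ (fitegg(W[n][i],ax)) for n in W], fitegg(np.vstack([W[n][i] for n in W]),ax))
E
```

```text
scene centres [[0.5516 0.1682]
 [0.624  0.1909]] pitch 0.075922415 yaw 17.452814 [236, 249]
scene ring [ 0.5077 -0.1485] 86
scene ring [ 0.5194 -0.2274] 123
scene ring [ 0.5813 -0.1779] 54
scene sel [ 0.424  -0.2285  0.0939] [ 0.4114 -0.2365  0.088 ] [ 0.4363 -0.2189  0.0983] 135
plate ((0.5255497694015503, -0.1862100213766098), 0.09771367162466049)
side centres [[0.5375 0.1893]
 [0.6106 0.2116]] pitch 0.07639868 yaw 16.975283 [762, 730]
side ring [ 0.5059 -0.146 ] 128
side ring [ 0.5177 -0.225 ] 113
side ring [ 0.5801 -0.176 ] 44
side sel [ 0.419  -0.2171  0.0935] [ 0.4065 -0.2281  0.0882] [ 0.4289 -0.2131  0.0975] 52
plate ((0.5397472381591797, -0.1811031699180603), 0.0882461816072464)
-10 0 (array([0.5589, 0.1569, 0.1154]), np.float64(0.005680950309808876)) (array([0.5461, 0.186 , 0.081 ]), np.float64(0.0010089876232901693)) (array([0.5466, 0.1855, 0.0816]), np.float64(0.0011771587732797614))
-10 1 (array([0.6266, 0.1798, 0.1172]), np.float64(0.006000125874400453)) (array([0.6203, 0.2097, 0.0809]), np.float64(0.0009922129782025625)) (array([0.621 , 0.2092, 0.0816]), np.float64(0.0
[... 579 characters left out ...]
) (array([0.546 , 0.1854, 0.0816]), np.float64(0.0010698409682304258))
-4 1 (array([0.6266, 0.1798, 0.1172]), np.float64(0.006000131204582818)) (array([0.6199, 0.2094, 0.0811]), np.float64(0.000931928607185727)) (array([0.6204, 0.2091, 0.0816]), np.float64(0.0010653150672044916))
0 0 (array([0.5589, 0.1569, 0.1154]), np.float64(0.0056809498487703875)) (array([0.5454, 0.1855, 0.0814]), np.float64(0.0009105837559674337)) (array([0.5457, 0.1854, 0.0816]), np.float64(0.0010085121497613184))
0 1 (array([0.6266, 0.1798, 0.1172]), np.float64(0.006000130824958544)) (array([0.6197, 0.2092, 0.0813]), np.float64(0.0008959718000446078)) (array([0.62  , 0.209 , 0.0816]), np.float64(0.001001651493090633))
```

```bash
cat >> h.py <<'E'
np.set_printoptions(precision=4,suppress=True)
def plan(pos,head):
    "head deg: world heading wanted for tool y (mod 180)"
    o=robot.get_obs(); T=R.from_quat(o["tool_rot"]).as_matrix(); d=T.T@(np.array(pos)-o["position"])/.2
    h=np.degrees(np.arctan2(T[1,1],T[0,1])); t=-((head-h+90)%180-90)
    print("pos",o["position"],"yhead",round(h,1),"shift",d,"turn",round(t/180,4),"deg",round(t,1),"rows",np.linalg.norm(d)*200/41.7,abs(t)/7.16,"q1,q6",o["q"][[0,5]],"t",o["time"])
E
python3 - <<'E'
from h import *
f=np.load("side0.npz")
y=np.radians(17); dn=np.array([np.sin(y),-np.cos(y),0])
print("down",dn)
plan([0.56,0.19,0.27],17)
E
```

```text
down [ 0.2924 -0.9563  0.    ]
pos [0.1824 0.5971 0.2297] yhead 73.0 shift [-2.4005 -1.3948 -0.1998] turn 0.3111 deg 56.0 rows 13.349803588641763 7.820479629136827 q1,q6 [ 1.0955 -0.1785] t 0.1
```

>>> {"op": "move_arm", "data": {
  "motion": "1 0 0 -0.35 0; 1 0 0 -0.35 0; 1 -1 -0.58 -0.35 0.31; 1 -1 -0.58 -0.35 0.31; 1 -1 -0.58 -0.35 0.31; 1 -1 -0.58 -0.35 0.31; 1 -1 -0.58 -0.35 0.31; 1 -1 -0.58 -0.35 0.31; 1 -1 -0.58 -0.35 0.31; 1 -1 -0.58 -0.35 0.31",
  "newtons": 4
}}

```text
time: 0.93
position: [0.3413, 0.4266, 0.3002]
tool_rot: [0.597, 0.802, -0.001, -0.0]
ft_force: [-0.3, 0.3, -0.6]
grip_width: 0.0871
grip_force: 0.0
```

```bash
python3 -c "
from h import *
plan([0.56,0.19,0.27],17)"
```

```text
pos [0.3413 0.4266 0.3002] yhead 16.6 shift [-1.4466  0.709   0.1508] turn -0.0019 deg -0.4 rows 7.760322546842835 0.04901113479783433 q1,q6 [0.6915 0.4009] t 0.9333
```

>>> {"op": "move_arm", "data": {
  "motion": "1 -0.9 0.45 0.1 0; 1 -0.9 0.45 0.1 0; 1 -0.9 0.45 0.1 0; 1 -0.9 0.45 0.1 0; 1 -0.9 0.45 0.1 0; 1 -0.9 0.45 0.1 0"
}}

```text
time: 1.43
position: [0.4838, 0.2781, 0.2794]
tool_rot: [0.596, 0.803, -0.001, 0.002]
ft_force: [-1.2, 1.3, -0.7]
grip_width: 0.0869
grip_force: 0.0
```

```bash
python3 - <<'E'
from h import *
import json
plan([0.56,0.19,0.27],17)
M=model("wrist"); im,d=robot.camera("wrist"); np.savez("w0.npz",im=im,d=d,K=M[0],p=M[1],R=M[2]); cv2.imwrite("pics/w0.png",im[:,:,::-1]); print(M)
E
```

```text
pos [0.4838 0.2781 0.2794] yhead 16.8 shift [-0.532   0.2371  0.0491] turn -0.0009 deg -0.2 rows 2.803660476074036 0.02257277190621837 q1,q6 [0.3233 0.0306] t 1.4333
(array([[336.4317,   0.    , 313.7695],
       [  0.    , 336.4317, 236.5124],
       [  0.    ,   0.    ,   1.    ]]), array([0.459 , 0.3592, 0.4346]), array([[ 0.9569,  0.2759,  0.0906],
       [ 0.2904, -0.9112, -0.2921],
       [ 0.002 ,  0.3058, -0.9521]]))
```

View pics/w0.png

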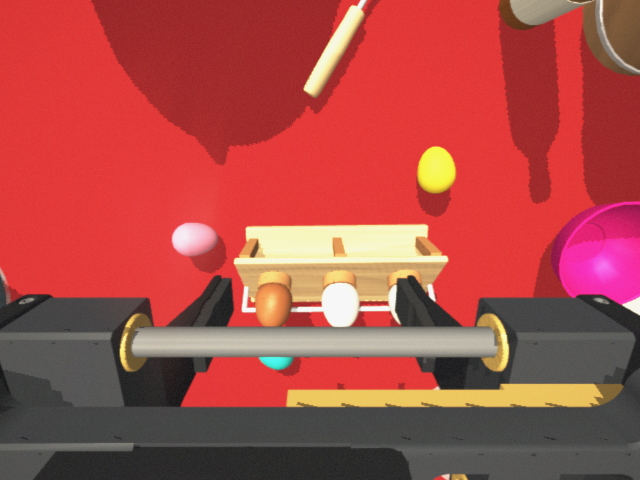

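Wrist view: brown egg at (273,303), with the two white eggs at (340,303) and (405,300) beside it in the rack. Yellow (437,170), pink (195,240) and turquoise (277,357) lie outside it, so the choice is confirmed. Next I refine the egg positions from depth.

```bash
python3 - <<'E'
from h import *
pts={}
for n in("scene","side","w"):
    f=np.load(n+"0.npz"); im,d=f["im"],f["d"]; M=(f["K"],f["p"],f["R"]) if n=="w" else model(n)
    P=cloud(n,d,M); hsv=cv2.cvtColor(im,cv2.COLOR_RGB2HSV).astype(int); S,V=hsv[...,1],hsv[...,2]
    for i,c in enumerate(([.5447,.1852,.0816],[.619,.2086,.0816])):
        ax=np.array([.643*.2924,-.643*.9563,.766])
        m=(d>0)&(S<90)&(V>90)&(np.linalg.norm(P-(np.array(c)+.006*ax),axis=-1)<.036)&(P[...,2]>.07)
        m=cv2.erode(m.astype(np.uint8),np.ones((3,3)))>0; pts[n,i]=P[m]
for i in(0,1):
    for ns in(["side"],["scene","side"],["w","side"],["w","side","scene"]):
        print(i,ns,*fitegg(np.vstack([pts[n,i] for n in ns]),ax),[len(pts[n,i]) for n in ns])
E
```

```text
0 ['side'] [0.5446 0.1847 0.082 ] 0.000824619549186919 [812]
0 ['scene', 'side'] [0.5444 0.1849 0.0818] 0.0008813309317280537 [261, 812]
0 ['w', 'side'] [0.5444 0.1852 0.0821] 0.0007283924401385621 [1181, 812]
0 ['w', 'side', 'scene'] [0.5444 0.1852 0.082 ] 0.0007685475129676597 [1181, 812, 261]
1 ['side'] [0.6188 0.2082 0.082 ] 0.0008131923662792376 [765]
1 ['scene', 'side'] [0.6187 0.2085 0.0818] 0.000870952108473069 [275, 765]
1 ['w', 'side'] [0.6188 0.2083 0.0819] 0.0007905821553193787 [81, 765]
1 ['w', 'side', 'scene'] [0.6187 0.2085 0.0818] 0.0008503470274088796 [81, 765, 275]
```

```bash
python3 -c "
from h import *
plan([0.618,0.21,0.16],17.4)"
```

```text
pos [0.4813 0.2802 0.2796] yhead 16.9 shift [-0.5342  0.5525  0.5976] turn -0.0029 deg -0.5 rows 4.6693339187329785 0.07284563948410158 q1,q6 [0.3269 0.0325] t 1.4833
```

>>> {"op": "move_arm", "data": {
  "motion": "0.43 -0.53 0.55 0.2 -0.003; 0.43 -0.53 0.55 0.4 -0.003; 0.43 -0.53 0.55 0.6 -0.003; 0.43 -0.53 0.55 0.6 -0.003; 0.43 -0.53 0.55 0.6 -0.003; 0.43 -0.53 0.55 0.6 -0.003; 0.43 -0.53 0.55 0.6 -0.003; 0.43 -0.53 0.55 0.6 -0.003"
}}

```text
time: 2.15
position: [0.6147, 0.2153, 0.1609]
tool_rot: [0.589, 0.808, -0.0, -0.001]
ft_force: [0.0, 0.5, 0.4]
grip_width: 0.062
grip_force: 0.0
```

```bash
python3 -c "
from h import *
plan([0.618,0.21,0.075],17.4);print(robot.get_obs()['grip_width'])"
```

```text
pos [0.6147 0.2153 0.1609] yhead 17.8 shift [-0.0308  0.0079  0.4296] turn 0.0021 deg 0.4 rows 2.0659990573908686 0.05376157877233648 q1,q6 [ 0.1654 -0.1454] t 2.15
0.062047630067845125
```

>>> {"op": "move_arm", "data": {
  "motion": "0.43 -0.03 0.008 0.05 0; 0.43 -0.03 0.008 0.15 0; 0.43 -0.03 0.008 0.2 0; 0.43 -0.03 0.008 0.2 0; 0.43 -0.03 0.008 0.2 0"
}}

```text
time: 2.57
position: [0.6183, 0.2094, 0.1207]
tool_rot: [0.589, 0.808, -0.0, -0.0]
ft_force: [-0.2, 0.5, 0.2]
grip_width: 0.0624
grip_force: 0.0
```

```bash
python3 -c "
from h import *
plan([0.618,0.21,0.075],17.4);print(robot.get_obs()['grip_width'])"
```

```text
pos [0.6183 0.2094 0.1207] yhead 17.8 shift [ 0.0034 -0.0004  0.2285] turn 0.0021 deg 0.4 rows 1.0961806961320806 0.05307048984497892 q1,q6 [ 0.1556 -0.1548] t 2.5667
0.06237074670097466
```

Accurate. Now I go down, then close gently.

>>> {"op": "move_arm", "data": {
  "motion": "0.43 0.003 0 0.1 0.002; 0.43 0.003 0 0.18 0.002; 0.43 0.003 0 0.23 0.002; 0.43 0.003 0 0.23 0.002; 0.2 0.003 0 0.23 0.002; 0.05 0.003 0 0.23 0.002; 0 0.003 0 0.23 0.002; -0.1 0.003 0 0.23 0.002; -0.1 0.003 0 0.23 0.002; -0.1 0.003 0 0.23 0.002",
  "newtons": 4
}}

```text
time: 3.4
position: [0.6187, 0.2094, 0.0754]
tool_rot: [0.592, 0.806, -0.0, 0.0]
ft_force: [-1.4, -1.7, 3.3]
grip_width: 0.0438
grip_force: 4.0
```

>>> {"op": "move_arm", "data": {
  "motion": "-0.1 -0.008 0 -0.025 0; -0.1 -0.02 0 -0.06 0; -0.1 -0.035 0 -0.1 0; -0.1 -0.045 0 -0.17 0; -0.1 -0.05 0 -0.26 0; -0.1 -0.05 0 -0.37 0; -0.1 -0.05 0 -0.48 0; -0.1 -0.05 0 -0.58 0; -0.1 -0.05 0 -0.63 0; -0.1 -0.05 0 -0.63 0"
}}

```text
time: 4.23
position: [0.624, 0.2001, 0.2042]
tool_rot: [0.592, 0.806, 0.003, 0.003]
ft_force: [0.4, 0.5, -2.0]
grip_width: 0.0437
grip_force: 4.0
```

```bash
python3 - <<'E'
from h import *
plan([.5186,-.2262,.2],17.4)
im,d=robot.camera("side"); cv2.imwrite("pics/s1.png",im[:,:,::-1])
E
```

```text
pos [0.624  0.2001 0.2042] yhead 17.4 shift [-1.8769 -1.1391  0.0148] turn -0.0002 deg -0.0 rows 10.530434381903593 0.00512817641913491 q1,q6 [ 0.14  -0.163] t 4.2333
```

View pics/s1.png

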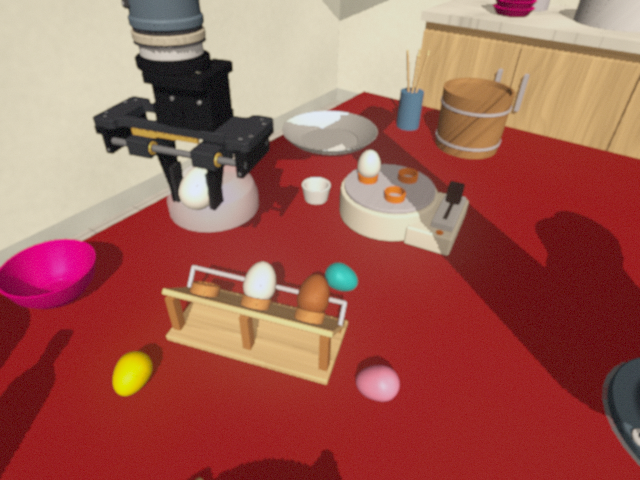

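Side view: the first egg is in the grip at (195,187), and the rest of the rack is undisturbed. Next I carry it to the far pocket.

>>> {"op": "move_arm", "data": {
  "motion": "-0.1 -0.06 -0.04 0 0; -0.1 -0.18 -0.11 0 0; -0.1 -0.32 -0.19 0 0; -0.1 -0.46 -0.28 0 0; -0.1 -0.6 -0.36 0 0; -0.1 -0.72 -0.44 0 0; -0.1 -0.84 -0.51 0 0; -0.1 -0.9 -0.55 0 0; -0.1 -0.94 -0.57 0 0; -0.1 -0.94 -0.57 0 0"
}}

```text
time: 5.12
position: [0.5678, -0.0156, 0.1992]
tool_rot: [0.593, 0.805, -0.001, -0.001]
ft_force: [-0.4, -0.7, -0.4]
grip_width: 0.0437
grip_force: 4.0
```

>>> {"op": "move_arm", "data": {
  "motion": "-0.1 -0.06 -0.04 0 0; -0.1 -0.18 -0.11 0 0; -0.1 -0.32 -0.19 0 0; -0.1 -0.46 -0.28 0 0; -0.1 -0.6 -0.36 0 0; -0.1 -0.72 -0.44 0 0; -0.1 -0.84 -0.51 0 0; -0.1 -0.9 -0.55 0 0; -0.1 -0.94 -0.57 0 0; -0.1 -0.94 -0.57 0 0; -0.1 -0.94 -0.57 0 0"
}}

```text
time: 6.03
position: [0.5166, -0.226, 0.2001]
tool_rot: [0.592, 0.806, 0.0, -0.001]
ft_force: [-0.0, 1.0, -1.0]
grip_width: 0.0433
grip_force: 4.0
```

```bash
python3 - <<'E'
from h import *
plan([.5186,-.2262,.15],17.4)
M=model("wrist"); im,d=robot.camera("wrist"); cv2.imwrite("pics/w1.png",im[:,:,::-1]); np.savez("w1.npz",im=im,d=d,K=M[0],p=M[1],R=M[2])
E
```

```text
pos [ 0.5166 -0.226   0.2001] yhead 17.4 shift [-0.0042  0.0092  0.2504] turn -0.0001 deg -0.0 rows 1.2020986102863909 0.0028679250227385475 q1,q6 [-0.6109 -0.9147] t 6.0333
```

View pics/w1.png

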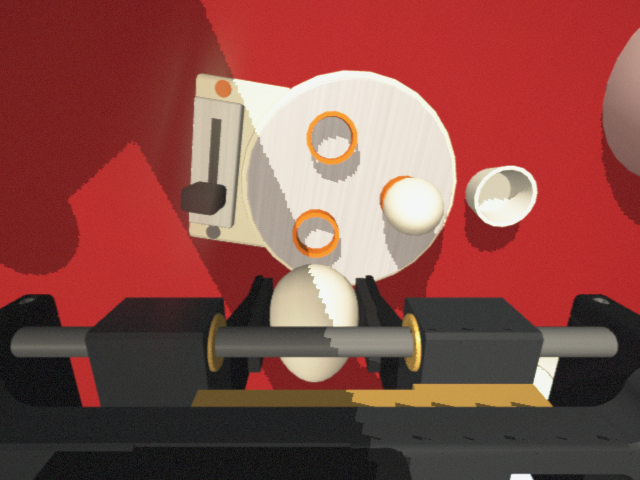

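Wrist view: egg held at (315,320), empty cups at (332,137) and (316,233), first egg at (412,205). The selector is at (205,198), near the grey dot. I'll measure the cups and the egg from this picture.

```bash
cat >> h.py <<'E'
def rings(im,d,M,lo=.079):
    hsv=cv2.cvtColor(im,cv2.COLOR_RGB2HSV).astype(int); P=cloud("w",d,M)
    m=(d>0)&(hsv[...,0]<16)&(hsv[...,1]>130)&(P[...,2]>lo)&(P[...,2]<.09); q=P[m]
    for g in([.5068,-.1473],[.5186,-.2262]):
        s=q[np.hypot(*(q[:,:2]-g).T)<.03]
        if len(s)>20: print("ring",circ(s[:,:2]),len(s),"zmax",np.percentile(s[:,2],95))
def heldegg(im,d,M):
    o=robot.get_obs(); T=R.from_quat(o["tool_rot"]).as_matrix(); hsv=cv2.cvtColor(im,cv2.COLOR_RGB2HSV).astype(int); P=cloud("w",d,M)
    L=(P-o["position"])@T
    m=(d>0)&(hsv[...,1]<90)&(hsv[...,2]>90)&(np.abs(L[...,1])<.019)&(np.abs(L[...,0])<.04)&(L[...,2]<.01)&(L[...,2]>-.05)
    m=cv2.erode(m.astype(np.uint8),np.ones((5,5)))>0; p=L[m]
    def res(v):
        ax=np.array([-np.sin(v[3]),0,-np.cos(v[3])]); w=p-v[:3]; s=w@ax; r=np.linalg.norm(w-s[:,None]*ax,axis=1)
        return np.hypot(r/.022,s/np.where(s>0,.034,.022))-1
    b=min((least_squares(res,[0,0,-.007,a],loss="soft_l1",f_scale=.05) for a in(0,.35,.7,1.)),key=lambda f:f.cost)
    print("egg mid in tool",b.x[:3],"lean deg",np.degrees(b.x[3]),"rms mm",22*np.sqrt(np.mean(b.fun**2)),len(p))
E
python3 - <<'E'
from h import *
f=np.load("w1.npz"); M=(f["K"],f["p"],f["R"]); rings(f["im"],f["d"],M); heldegg(f["im"],f["d"],M)
E
```

```text
ring [ 0.505  -0.1477] 195 zmax 0.08639407469529901
ring [ 0.5175 -0.2246] 446 zmax 0.08622904721477373
egg mid in tool [-0.0009 -0.0002 -0.006 ] lean deg 38.79822999125693 rms mm 0.4796010063633652 4394
```

```bash
python3 -c "
from h import *
plan([.5177,-.2247,.115],17.4)"
```

```text
pos [ 0.5166 -0.2256  0.2002] yhead 17.4 shift [0.0019 0.0066 0.4258] turn 0.0002 deg 0.0 rows 2.04229619724948 0.0037788808769996154 q1,q6 [-0.6102 -0.9148] t 6.0833
```

>>> {"op": "move_arm", "data": {
  "motion": "-0.1 0.002 0.007 0.05 0; -0.1 0.002 0.007 0.15 0; -0.1 0.002 0.007 0.27 0; -0.1 0.002 0.007 0.37 0; -0.1 0.002 0.007 0.42 0; -0.1 0.002 0.007 0.42 0; -0.1 0.002 0.007 0.42 0"
}}

```text
time: 6.67
position: [0.5178, -0.2253, 0.1161]
tool_rot: [0.592, 0.806, 0.0, -0.001]
ft_force: [0.1, -0.7, -0.5]
grip_width: 0.0434
grip_force: 4.0
```

```bash
python3 -c "
from h import *
plan([.5177,-.2247,.093],17.4)"
```

```text
pos [ 0.5178 -0.2253  0.1161] yhead 17.4 shift [0.0031 0.0005 0.1155] turn 0.0002 deg 0.0 rows 0.553984343176848 0.004654374024010981 q1,q6 [-0.6084 -0.9127] t 6.6667
```

>>> {"op": "move_arm", "data": {
  "motion": "-0.1 0.003 0 0.03 0; -0.1 0.003 0 0.06 0; -0.1 0.003 0 0.085 0; -0.1 0.003 0 0.1 0; -0.1 0.003 0 0.11 0; -0.1 0.003 0 0.11 0; -0.1 0.003 0 0.11 0",
  "newtons": 3
}}

```text
time: 7.25
position: [0.5176, -0.2257, 0.0946]
tool_rot: [0.592, 0.806, 0.0, 0.0]
ft_force: [-0.6, 0.1, -1.0]
grip_width: 0.0437
grip_force: 3.0
```

>>> {"op": "move_arm", "data": {
  "motion": "-0.1 0 0 0.004 0; -0.1 0 0 0.008 0; -0.1 0 0 0.008 0"
}}

```text
time: 7.5
position: [0.5177, -0.2257, 0.0931]
tool_rot: [0.592, 0.806, 0.0, 0.0]
ft_force: [0.4, 0.4, 0.2]
grip_width: 0.0437
grip_force: 3.0
```

>>> {"op": "move_arm", "data": {
  "motion": "-0.1 0 0 0.004 0; -0.1 0 0 0.006 0; -0.1 0 0 0.006 0"
}}

```text
time: 7.75
position: [0.5179, -0.2258, 0.0923]
tool_rot: [0.592, 0.806, 0.0, 0.001]
ft_force: [-0.3, 0.3, 3.9]
grip_width: 0.0433
grip_force: 3.0
```

>>> {"op": "move_arm", "data": {
  "motion": "0.05 0 0 0 0; 0.15 0 0 0 0; 0.3 0 0 0 0; 0.4 0 0 0 0"
}}

```text
time: 8.08
position: [0.5173, -0.2255, 0.0914]
tool_rot: [0.592, 0.806, -0.0, -0.0]
ft_force: [0.3, 0.9, -0.1]
grip_width: 0.0561
grip_force: 0.0
```

```bash
python3 - <<'E'
from h import *
M=model("wrist"); im,d=robot.camera("wrist"); heldegg(im,d,M); print(robot.get_obs()["grip_width"])
E
```

```text
egg mid in tool [-0.0008  0.0004 -0.0073] lean deg 38.11705826893397 rms mm 0.48996104831370285 4365
0.057926896908604746
```

>>> {"op": "move_arm", "data": {
  "motion": "0.4 0 0 -0.05 0; 0.4 0 0 -0.15 0; 0.5 0 0 -0.25 0; 0.6 0 0 -0.3 0; 0.6 0 0 -0.3 0.2; 0.6 0 0 -0.3 0.2; 0.6 0 0 -0.3 0.25; 0.6 0 0 -0.3 0.25; 0.6 0 0 -0.3 0.25; 0.6 0 0 -0.3 0.25; 0.6 0 0 -0.3 0.25"
}}

```text
time: 9.05
position: [0.5175, -0.2256, 0.1521]
tool_rot: [0.857, 0.516, 0.0, 0.0]
ft_force: [-0.4, 0.2, 0.2]
grip_width: 0.0698
grip_force: 0.0
```

>>> {"op": "move_arm", "data": {
  "motion": "0.6 0 0 0 0.25; 0.6 0 0 0 0.25; 0.6 0 0 0 0.25; 0.6 0 0 0 0.25; 0.6 0 0 0 0.25; 0.6 0 0 0 0.25; 0.6 0 0 0 0.25; 0.6 0 0 0 0.25"
}}

```text
time: 9.72
position: [0.5175, -0.2256, 0.152]
tool_rot: [0.989, 0.151, 0.0, 0.0]
ft_force: [0.5, 0.2, -0.0]
grip_width: 0.0695
grip_force: 0.0
```

```bash
python3 -c "
from h import *
plan([.518,-.2255,.1],-72.6);print(robot.get_obs()['grip_width'])"
```

```text
pos [ 0.5175 -0.2256  0.152 ] yhead -72.7 shift [0.0025 0.0004 0.26  ] turn -0.0003 deg -0.1 rows 1.2471210354025 0.007433413076641996 q1,q6 [-0.6089  0.6591] t 9.7167
0.0695466411289183
```

>>> {"op": "move_arm", "data": {
  "motion": "0.6 0.002 0 0.08 0; 0.6 0.002 0 0.17 0; 0.6 0.002 0 0.24 0; 0.6 0.002 0 0.26 0; 0.6 0.002 0 0.26 0; 0.5 0.002 0 0.26 0; 0.42 0.002 0 0.26 0; 0.35 0.002 0 0.26 0; 0.29 0.002 0 0.26 0; 0.23 0.002 0 0.26 0; 0.18 0.002 0 0.26 0; 0.13 0.002 0 0.26 0",
  "newtons": 3
}}

```text
time: 10.72
position: [0.519, -0.2267, 0.1005]
tool_rot: [0.988, 0.151, 0.001, 0.002]
ft_force: [0.6, -3.5, 2.9]
grip_width: 0.051
grip_force: 1.5
```

>>> {"op": "move_arm", "data": {
  "motion": "0.08 0 0 0 0; 0.04 0 0 0 0; 0 0 0 0 0; -0.05 0 0 0 0; -0.05 0 0 0 0; -0.05 0 0 0 0; -0.05 0 0 0 0"
}}

```text
time: 11.3
position: [0.5196, -0.2275, 0.1007]
tool_rot: [0.989, 0.151, 0.002, 0.002]
ft_force: [0.9, -4.8, 4.6]
grip_width: 0.0482
grip_force: 3.0
```

```bash
python3 - <<'E'
from h import *
im,d=robot.camera("side"); a=im[100:260,280:500]; b,d2=robot.camera("scene"); b=b[240:380,160:340]
a=cv2.resize(a,(440*1,320)); b=cv2.resize(b,(360,280)); c=np.zeros((320,800,3),np.uint8); c[:,:440]=a; c[:280,440:]=b
cv2.imwrite("pics/c2.png",c[:,:,::-1]); print(robot.get_obs())
E
```

```text
{'time': 11.4, 'q': array([-0.6092,  0.6305,  1.6926, -0.0014,  0.8131,  0.6592]), 'joint_velocities': array([-0.    , -0.    , -0.    , -0.0029, -0.    ,  0.0019]), 'joint_torque': array([  2.5119, -39.6573,  -8.3572,   0.868 ,   1.1148,  -0.0127]), 'position': array([ 0.5196, -0.2275,  0.1007]), 'tool_rot': array([0.9885, 0.1511, 0.0016, 0.0022]), 'ft_force': array([ 0.5707, -5.3827,  4.3527]), 'moment': array([-0.9837, -0.0597,  0.0067]), 'grip_force': 3.0090101016685367, 'grip_width': 0.04800290931992985}
```

View pics/c2.png

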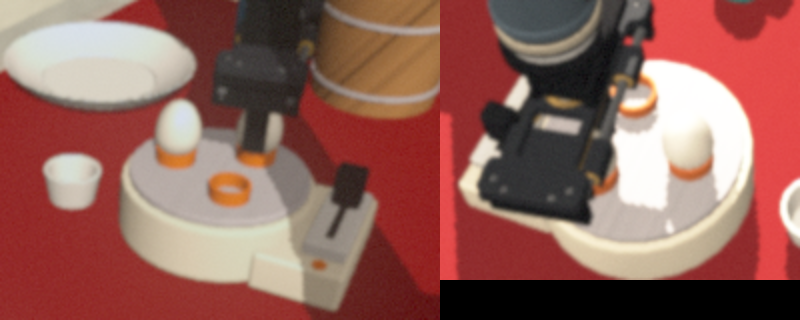

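The pads grip the egg across its lean, so it jams instead of turning upright (width still 48 mm). I'll back off, turn back, and try pinching it high on the sides and swinging the top over.

>>> {"op": "move_arm", "data": {
  "motion": "0.15 0 0 0 0; 0.3 0 0 0 0; 0.5 0 0 0 0; 0.6 0 0 0 0; 0.6 0 0 -0.1 0; 0.6 0 0 -0.25 0; 0.6 0 0 -0.25 0; 0.6 0 0 -0.25 -0.2; 0.6 0 0 -0.25 -0.2; 0.6 0 0 -0.25 -0.2; 0.6 0 0 -0.25 -0.2; 0.6 0 0 -0.25 -0.2"
}}

```text
time: 12.4
position: [0.5165, -0.2237, 0.1486]
tool_rot: [0.893, 0.45, -0.001, -0.002]
ft_force: [-1.2, 0.5, -0.4]
grip_width: 0.0695
grip_force: 0.0
```

>>> {"op": "move_arm", "data": {
  "motion": "0.4 0 0 0 -0.3; 0.4 0 0 0 -0.3; 0.4 0 0 0 -0.3; 0.4 0 0 0 -0.3; 0.4 0 0 0 -0.3; 0.4 0 0 0 -0.3; 0.4 0 0 0 -0.3; 0.4 0 0 0 -0.3; 0.4 0 0 0 -0.3; 0.4 0 0 0 -0.3"
}}

```text
time: 13.23
position: [0.517, -0.2243, 0.1488]
tool_rot: [0.594, 0.804, 0.0, -0.002]
ft_force: [-0.3, 0.3, 0.2]
grip_width: 0.0607
grip_force: 0.0
```

```bash
cat >> h.py <<'E'
def standegg(im,d,M,c,amax=.9):
    "egg in a cooker cup: centre c, free axis"
    hsv=cv2.cvtColor(im,cv2.COLOR_RGB2HSV).astype(int); P=cloud("w",d,M)
    m=(d>0)&(hsv[...,1]<90)&(hsv[...,2]>70)&(np.linalg.norm(P-c,axis=-1)<.04)&(P[...,2]>.09)
    m=cv2.erode(m.astype(np.uint8),np.ones((3,3)))>0; p=P[m]
    def res(v):
        ax=np.array([v[3],v[4],1]); ax/=np.linalg.norm(ax); w=p-v[:3]; s=w@ax; r=np.linalg.norm(w-s[:,None]*ax,axis=1)
        return np.hypot(r/.022,s/np.where(s>0,.034,.022))-1
    b=min((least_squares(res,[*c,a*.3,-a*.95],loss="soft_l1",f_scale=.05) for a in(0,.5,.9)),key=lambda f:f.cost)
    print("egg mid",b.x[:3],"lean deg",np.degrees(np.arctan(np.hypot(*b.x[3:]))),"toward",np.degrees(np.arctan2(b.x[4],b.x[3])),"rms mm",22*np.sqrt(np.mean(b.fun**2)),len(p))
E
python3 - <<'E'
from h import *
M=model("wrist"); im,d=robot.camera("wrist"); cv2.imwrite("pics/w3.png",im[:,:,::-1]); standegg(im,d,M,[.518,-.2255,.099]); rings(im,d,M); plan([.519,-.229,.118],17.4)
E
```

```text
egg mid [ 0.518  -0.226   0.0988] lean deg 38.19533761947497 toward -71.96202962689148 rms mm 0.4651025980059773 3955
ring [ 0.5051 -0.1475] 382 zmax 0.08630031867286989
ring [ 0.5175 -0.2245] 167 zmax 0.08592538013354754
pos [ 0.5172 -0.2245  0.149 ] yhead 17.1 shift [-0.0244  0.0024  0.155 ] turn -0.0017 deg -0.3 rows 0.7524489286841904 0.04354210804473475 q1,q6 [-0.608  -0.9065] t 13.2833
```

>>> {"op": "move_arm", "data": {
  "motion": "0.4 -0.03 0.002 0.06 0; 0.4 -0.03 0.002 0.13 0; 0.4 -0.03 0.002 0.155 0; 0.4 -0.03 0.002 0.155 0; 0.2 -0.03 0.002 0.155 0; 0.05 -0.03 0.002 0.155 0; -0.05 -0.03 0.002 0.155 0; -0.1 -0.03 0.002 0.155 0; -0.2 -0.03 0.002 0.155 0; -0.2 -0.03 0.002 0.155 0",
  "newtons": 3
}}

```text
time: 14.12
position: [0.5202, -0.2312, 0.1191]
tool_rot: [0.593, 0.805, -0.0, 0.0]
ft_force: [-1.2, -0.1, 1.3]
grip_width: 0.0367
grip_force: 0.6
```

```bash
python3 - <<'E'
from h import *
M=model("wrist"); im,d=robot.camera("wrist"); standegg(im,d,M,[.518,-.2255,.099])
E
```

```text
egg mid [ 0.5181 -0.2259  0.0986] lean deg 37.26295179249617 toward -71.4275427905016 rms mm 0.4670452005294962 5188
```

>>> {"op": "move_arm", "data": {
  "motion": "-0.25 0 0 0 0; -0.3 0 0 0 0; -0.3 0 0 0 0"
}}

```text
time: 14.42
position: [0.52, -0.2313, 0.119]
tool_rot: [0.593, 0.805, -0.0, 0.0]
ft_force: [-1.2, -0.7, 1.9]
grip_width: 0.0356
grip_force: 3.1
```

```bash
python3 - <<'E'
from h import *
M=model("wrist"); im,d=robot.camera("wrist"); standegg(im,d,M,[.518,-.2255,.099]); o=robot.get_obs(); print(o["grip_width"],o["grip_force"],o["position"],o["ft_force"])
E
```

```text
egg mid [ 0.5181 -0.2259  0.0985] lean deg 37.23182328526054 toward -71.79492585328721 rms mm 0.4666527372638977 5179
0.035741518876884086 3.174782060305006 [ 0.52   -0.2313  0.1189] [-1.2439 -0.2783  2.0127]
```

>>> {"op": "move_arm", "data": {
  "motion": "-0.3 0.008 0 -0.002 0; -0.3 0.016 0 -0.004 0; -0.3 0.024 0 -0.005 0; -0.3 0.03 0 -0.005 0; -0.3 0.03 0 -0.005 0"
}}

```text
time: 14.88
position: [0.5192, -0.2265, 0.1207]
tool_rot: [0.593, 0.805, -0.0, 0.002]
ft_force: [-1.4, -4.7, 5.1]
grip_width: 0.0359
grip_force: 3.7
```

```bash
python3 - <<'E'
from h import *
M=model("wrist"); im,d=robot.camera("wrist"); standegg(im,d,M,[.518,-.2255,.099]); o=robot.get_obs(); print(o["grip_width"],o["grip_force"],o["position"],o["ft_force"])
E
```

```text
egg mid [ 0.5179 -0.2238  0.1   ] lean deg 29.680091058988413 toward -69.97563066647618 rms mm 0.46052827424692266 4893
0.035978552437041185 3.6663863039575517 [ 0.5192 -0.2265  0.1207] [-0.6276 -4.5842  6.0928]
```

The lean dropped from 37° to 30°, so this works. I'll continue with a bit more lift to relieve the load.

>>> {"op": "move_arm", "data": {
  "motion": "-0.3 0 0 -0.01 0; -0.3 0.01 0 -0.014 0; -0.3 0.02 0 -0.016 0; -0.3 0.03 0 -0.018 0; -0.3 0.03 0 -0.018 0"
}}

```text
time: 15.35
position: [0.5171, -0.2195, 0.124]
tool_rot: [0.593, 0.805, 0.0, 0.001]
ft_force: [-0.1, -3.7, 4.9]
grip_width: 0.0359
grip_force: 3.6
```

```bash
cat > st.py <<'E'
from h import *
M=model("wrist"); im,d=robot.camera("wrist"); standegg(im,d,M,[.518,-.2255,.099]); o=robot.get_obs(); print(o["grip_width"],o["grip_force"],o["position"],o["ft_force"],o["time"])
E
python3 st.py
```

```text
egg mid [ 0.517  -0.2204  0.1028] lean deg 17.70100248573768 toward -67.05247477197776 rms mm 0.4383282366926602 4611
0.03580808207854699 3.602656312286854 [ 0.5171 -0.2196  0.1239] [ 0.4494 -2.8544  4.8952] 15.4
```

>>> {"op": "move_arm", "data": {
  "motion": "-0.3 0.012 0 0 0; -0.3 0.024 0 -0.002 0; -0.3 0.036 0 -0.004 0; -0.3 0.045 0 -0.005 0; -0.3 0.045 0 -0.005 0"
}}

```text
time: 15.82
position: [0.5144, -0.2105, 0.125]
tool_rot: [0.594, 0.805, 0.0, 0.001]
ft_force: [-0.0, -1.9, 7.3]
grip_width: 0.0369
grip_force: 3.5
```

```bash
python3 st.py
```

```text
egg mid [ 0.5158 -0.2161  0.1051] lean deg 3.9924155628761513 toward -39.98470678025765 rms mm 0.3652574193316784 2877
0.03712244808143806 3.5329841799102724 [ 0.5145 -0.2106  0.125 ] [ 0.1022 -1.3195  5.8977] 15.8667
```

>>> {"op": "move_arm", "data": {
  "motion": "-0.3 0 0 -0.015 0; -0.3 0 0 -0.04 0; -0.3 0 0 -0.08 0; -0.3 0 0 -0.08 0; -0.3 0 0 -0.08 0"
}}

```text
time: 16.28
position: [0.514, -0.2108, 0.1407]
tool_rot: [0.594, 0.805, 0.0, 0.0]
ft_force: [-0.7, -0.2, -0.5]
grip_width: 0.0372
grip_force: 2.9
```

```bash
sed 's/\[.518,-.2255,.099\]/[.5155,-.2165,.12]/' st.py > st2.py; echo 'cv2.imwrite("pics/w4.png",im[:,:,::-1])' >> st2.py; python3 st2.py
```

```text
egg mid [ 0.5152 -0.2157  0.1206] lean deg 6.658151131629425 toward -55.7873095036457 rms mm 0.40290801269002086 4135
0.03697787085560163 2.865452952682972 [ 0.5138 -0.2108  0.1404] [-0.8159  1.1269 -0.5346] 16.3333
```

View pics/w4.png

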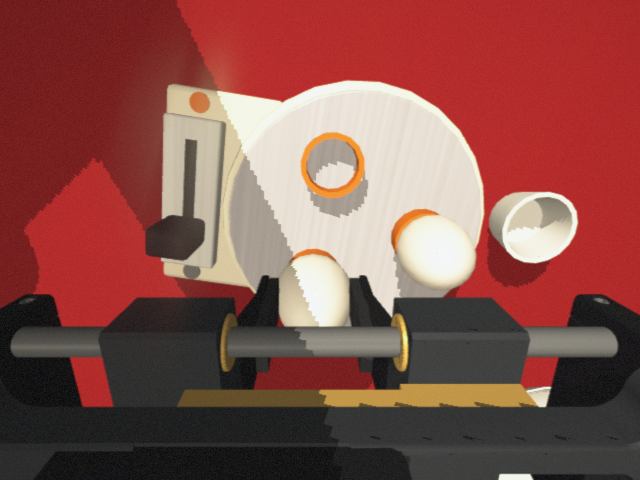

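Wrist view: the egg is held nearly upright at (314,290), just above its cup at (314,255). The other cup (333,165) and the first egg are unchanged. I'll centre it and lower.

```bash
python3 -c "
from h import *
plan([.5164,-.2205,.1205],17.1)"
```

```text
pos [ 0.5138 -0.2108  0.1404] yhead 17.2 shift [-0.0503 -0.002   0.0997] turn 0.0005 deg 0.1 rows 0.5356537656873778 0.011547709194987982 q1,q6 [-0.5906 -0.8907] t 16.3333
```

>>> {"op": "move_arm", "data": {
  "motion": "-0.3 -0.02 -0.002 0 0; -0.3 -0.05 -0.002 0.01 0; -0.3 -0.05 -0.002 0.03 0; -0.3 -0.05 -0.002 0.06 0; -0.3 -0.05 -0.002 0.08 0; -0.3 -0.05 -0.002 0.09 0; -0.3 -0.05 -0.002 0.09 0; -0.3 -0.05 -0.002 0.09 0"
}}

```text
time: 17.0
position: [0.5163, -0.2205, 0.122]
tool_rot: [0.593, 0.805, -0.0, -0.0]
ft_force: [0.0, 0.1, 0.1]
grip_width: 0.0371
grip_force: 2.9
```

```bash
sed 's/\[.518,-.2255,.099\]/[.518,-.2255,.101]/' st.py > st3.py; python3 st3.py
```

```text
egg mid [ 0.5173 -0.2254  0.1019] lean deg 6.950755946404608 toward -51.18355474821778 rms mm 0.3958436077450533 4168
0.03690939451374401 2.8660449385643005 [ 0.5164 -0.2206  0.1222] [ 0.0671 -0.2621 -1.1021] 17.05
```

>>> {"op": "move_arm", "data": {
  "motion": "-0.3 0 0 0.005 0; -0.3 0 0 0.01 0; -0.3 0 0 0.015 0; -0.3 0 0 0.016 0; -0.3 0 0 0.016 0; -0.3 0.006 0 0.016 0; -0.3 0.012 0 0.016 0; -0.3 0.015 0 0.016 0; -0.3 0.015 0 0.016 0"
}}

```text
time: 17.8
position: [0.5163, -0.2187, 0.12]
tool_rot: [0.593, 0.805, -0.0, 0.001]
ft_force: [-0.3, -3.3, 4.5]
grip_width: 0.0374
grip_force: 3.4
```

```bash
python3 st.py
```

```text
egg mid [ 0.5177 -0.2245  0.1001] lean deg 3.78464010607684 toward -35.90753481258327 rms mm 0.38841949801826303 4126
0.03699199885854953 3.4446033829590306 [ 0.5163 -0.2187  0.1199] [ 0.4128 -3.636   5.1136] 17.85
```

>>> {"op": "move_arm", "data": {
  "motion": "-0.1 0 0 0 0; 0 0 0 0 0; 0.2 0 0 0 0; 0.4 0 0 0 0; 0.4 0 0 0 0"
}}

```text
time: 18.27
position: [0.515, -0.2171, 0.1186]
tool_rot: [0.594, 0.805, 0.0, -0.001]
ft_force: [-0.4, -1.0, -0.0]
grip_width: 0.0555
grip_force: 0.0
```

```bash
python3 st.py
```

```text
egg mid [ 0.518  -0.2263  0.0985] lean deg 8.838811270168355 toward -58.469361565749004 rms mm 0.42417836803419995 3786
0.05776602102878299 0.0 [ 0.5152 -0.2173  0.1187] [-0.2854  0.3926  0.0764] 18.3167
```

Released, it settled at an 8.8° lean. One more re-pinch and swing, then lift, centre and set it down.

>>> {"op": "move_arm", "data": {
  "motion": "0.4 -0.02 0 0 0; 0.4 -0.04 0 0 0; 0.4 -0.04 0 0 0; 0.1 -0.04 0 0 0; -0.1 -0.04 0 0 0; -0.3 -0.04 0 0 0; -0.3 -0.04 0 0 0; -0.3 -0.04 0 0 0; -0.3 -0.025 0 -0.006 0; -0.3 -0.01 0 -0.012 0; -0.3 -0.002 0 -0.015 0; -0.3 -0.002 0 -0.015 0",
  "newtons": 3
}}

```text
time: 19.32
position: [0.5158, -0.218, 0.1226]
tool_rot: [0.593, 0.805, -0.0, 0.0]
ft_force: [-0.3, -0.1, 0.6]
grip_width: 0.037
grip_force: 3.0
```

```bash
python3 st.py
```

```text
egg mid [ 0.5169 -0.2226  0.1024] lean deg 4.240717330897559 toward 76.31070349852547 rms mm 0.36188590534059584 4146
0.03671446682394421 3.0422700941562653 [ 0.5159 -0.2182  0.1226] [ 0.3166 -0.0538  0.832 ] 19.3667
```

>>> {"op": "move_arm", "data": {
  "motion": "-0.3 0 0 -0.01 0; -0.3 -0.008 0 -0.01 0; -0.3 -0.016 0 -0.01 0; -0.3 -0.016 0 0 0; -0.3 -0.016 0 0.01 0; -0.3 -0.016 0 0.016 0; -0.3 -0.016 0 0.018 0; -0.3 -0.016 0 0.018 0"
}}

```text
time: 20.03
position: [0.5174, -0.2224, 0.1192]
tool_rot: [0.593, 0.805, -0.0, 0.001]
ft_force: [-0.5, -3.7, 4.7]
grip_width: 0.0369
grip_force: 3.4
```

```bash
python3 st.py
```

```text
egg mid [ 0.5179 -0.2256  0.0991] lean deg 3.9894625363217484 toward -35.679669535354506 rms mm 0.3855240704332299 4344
0.03710093882922675 3.46944399196218 [ 0.5173 -0.2223  0.1192] [-0.1103 -3.7821  4.9915] 20.0833
```

>>> {"op": "move_arm", "data": {
  "motion": "-0.3 0.008 0 -0.006 0; -0.3 0.012 0 -0.008 0; -0.3 0.012 0 -0.008 0"
}}

```text
time: 20.33
position: [0.5164, -0.2191, 0.1206]
tool_rot: [0.593, 0.805, 0.0, 0.001]
ft_force: [0.3, -3.1, 6.1]
grip_width: 0.0372
grip_force: 3.4
```

```bash
python3 st.py
```

```text
egg mid [ 0.5174 -0.224   0.1008] lean deg 4.290363915102031 toward 72.87893413875574 rms mm 0.37392348157908106 4146
0.03724438616739358 3.4614756289192883 [ 0.5164 -0.2192  0.1206] [ 2.2037 -2.6933  5.6607] 20.3833
```

Now it leans 4° past vertical, which should cancel the spring-back of about 5°. Release.

>>> {"op": "move_arm", "data": {
  "motion": "-0.15 0 0 0 0; -0.05 0 0 0 0; 0.1 0 0 0 0; 0.3 0 0 0 0; 0.4 0 0 0 0"
}}

```text
time: 20.8
position: [0.515, -0.2179, 0.1193]
tool_rot: [0.594, 0.805, 0.0, -0.002]
ft_force: [1.0, -0.2, 0.8]
grip_width: 0.0538
grip_force: 0.0
```

```bash
python3 st.py
```

```text
egg mid [ 0.5181 -0.2264  0.0988] lean deg 4.9285443863835265 toward -52.26118130192109 rms mm 0.4019048806702892 3809
0.05654910790649967 0.0 [ 0.5152 -0.2181  0.1194] [ 0.2579 -0.112  -0.1754] 20.85
```

Egg one stands within about 5° of vertical. For egg two I'll pinch high straight from the rack.

>>> {"op": "move_arm", "data": {
  "motion": "0.4 0 0 -0.1 0; 0.4 0 0 -0.3 0; 0.4 0 0 -0.4 0; 0.4 0.2 0.1 -0.42 0; 0.4 0.4 0.2 -0.42 0; 0.4 0.6 0.3 -0.42 0; 0.4 0.8 0.4 -0.42 0; 0.4 0.95 0.45 -0.42 0; 0.4 0.95 0.45 -0.42 0; 0.4 0.95 0.45 -0.42 0; 0.4 0.95 0.45 -0.42 0; 0.4 0.95 0.45 -0.42 0",
  "newtons": 3
}}

```text
time: 21.85
position: [0.5458, -0.012, 0.204]
tool_rot: [0.594, 0.804, -0.0, -0.0]
ft_force: [-0.2, -0.3, -0.3]
grip_width: 0.0612
grip_force: 0.0
```

```bash
python3 -c "
from h import *
plan([.546,.180,.2],17.4);print(robot.get_obs()['grip_width'])"
```

```text
pos [ 0.5458 -0.012   0.204 ] yhead 17.1 shift [0.9173 0.2838 0.0195] turn -0.0016 deg -0.3 rows 4.606121534099989 0.03934264129394805 q1,q6 [-0.2266 -0.5251] t 21.85
0.0612429046765941
```

>>> {"op": "move_arm", "data": {
  "motion": "0.4 0.2 0.06 0.02 -0.002; 0.4 0.4 0.12 0.02 -0.002; 0.4 0.6 0.18 0.02 -0.002; 0.4 0.8 0.24 0.02 -0.002; 0.4 0.92 0.284 0.02 -0.002; 0.4 0.92 0.284 0.1 -0.002; 0.4 0.92 0.284 0.2 -0.002; 0.4 0.92 0.284 0.25 -0.002; 0.4 0.92 0.284 0.25 -0.002; 0.4 0.92 0.284 0.25 -0.002"
}}

```text
time: 22.68
position: [0.5458, 0.1802, 0.1536]
tool_rot: [0.592, 0.806, -0.001, -0.001]
ft_force: [0.5, 0.6, -1.0]
grip_width: 0.0611
grip_force: 0.0
```

```bash
python3 - <<'E'
from h import *
plan([.546,.180,.1025],17.4)
M=model("wrist"); im,d=robot.camera("wrist"); heldegg(im,d,M)
E
```

```text
pos [0.5458 0.1802 0.1536] yhead 17.4 shift [-0.0015  0.001   0.2556] turn 0.0001 deg 0.0 rows 1.2261010725667973 0.0014937032035955609 q1,q6 [ 0.1247 -0.1792] t 22.6833
egg mid in tool [ 0.     0.    -0.007] lean deg 0.0 rms mm nan 0
  return _methods._mean(a, axis=axis, dtype=dtype,
  ret = ret.dtype.type(ret / rcount)
```

>>> {"op": "move_arm", "data": {
  "motion": "0.4 0 0 0.1 0; 0.4 0 0 0.2 0; 0.4 0 0 0.255 0; 0.4 0 0 0.265 0; 0.4 0 0 0.265 0; 0.15 0 0 0.265 0; -0.05 0 0 0.265 0; -0.2 0 0 0.265 0; -0.3 0 0 0.265 0; -0.3 0 0 0.265 0; -0.3 0 0 0.265 0",
  "newtons": 4
}}

```text
time: 23.65
position: [0.5456, 0.1816, 0.1016]
tool_rot: [0.591, 0.807, -0.0, 0.0]
ft_force: [-1.0, -1.4, 2.1]
grip_width: 0.036
grip_force: 4.1
```

```bash
cat > st4.py <<'E'
import sys
from h import *
c=[float(v) for v in sys.argv[1:4]]
M=model("wrist"); im,d=robot.camera("wrist"); robot_c=c
import h
hsv=None
o=robot.get_obs(); print(o["grip_width"],o["grip_force"],o["position"],o["ft_force"],o["time"])
standegg(im,d,M,c)
E
sed -i 's/(P\[...,2\]>.09); *$/&/; s/&(P\[\.\.\.,2\]>\.09)$/\&(P[...,2]>c[2]-.012)/' h.py; grep -n "c\[2\]" h.py; python3 st4.py .5444 .1851 .082
```

```text
55:    m=(d>0)&(hsv[...,1]<90)&(hsv[...,2]>70)&(np.linalg.norm(P-c,axis=-1)<.04)&(P[...,2]>c[2]-.012)
0.03609567844845661 4.143575693015009 [0.5456 0.1816 0.1015] [-1.3559 -0.1392  1.609 ] 23.7
egg mid [0.5443 0.1855 0.0814] lean deg 37.18763697829604 toward -72.01958436631462 rms mm 0.47457200976790637 4966
```

>>> {"op": "move_arm", "data": {
  "motion": "-0.3 -0.01 0 -0.02 0; -0.3 -0.02 0 -0.045 0; -0.3 -0.03 0 -0.08 0; -0.3 -0.035 0 -0.12 0; -0.3 -0.035 0 -0.18 0; -0.3 -0.035 0 -0.26 0; -0.3 -0.035 0 -0.35 0; -0.3 -0.035 0 -0.43 0; -0.3 -0.035 0 -0.48 0; -0.3 -0.035 0 -0.48 0"
}}

```text
time: 24.53
position: [0.5496, 0.1752, 0.2001]
tool_rot: [0.591, 0.807, 0.002, 0.002]
ft_force: [-0.6, -0.4, -1.1]
grip_width: 0.036
grip_force: 3.7
```

```bash
python3 st4.py .546 .178 .178; python3 -c "
from h import *
plan([.507,-.152,.2],17.4)"
```

```text
0.035746685630100035 3.705142659600824 [0.5486 0.1751 0.1986] [-0.12    0.5659 -0.0875] 24.5833
egg mid [0.5485 0.1788 0.1799] lean deg 36.704432047410705 toward -72.48517131982504 rms mm 0.4731180541716306 5006
pos [0.5486 0.1751 0.1986] yhead 17.5 shift [-1.4966 -0.6913 -0.0083] turn 0.0008 deg 0.1 rows 7.90669287932299 0.019501413336666672 q1,q6 [ 0.1149 -0.1913] t 24.5833
```

>>> {"op": "move_arm", "data": {
  "motion": "-0.3 -0.05 -0.02 0 0; -0.3 -0.15 -0.07 0 0; -0.3 -0.28 -0.13 0 0; -0.3 -0.42 -0.19 0 0; -0.3 -0.56 -0.26 0 0; -0.3 -0.66 -0.31 0 0; -0.3 -0.73 -0.34 0 0; -0.3 -0.75 -0.345 0 0; -0.3 -0.75 -0.345 0 0"
}}

```text
time: 25.33
position: [0.5266, 0.0098, 0.1962]
tool_rot: [0.592, 0.806, -0.0, -0.001]
ft_force: [-0.0, 0.5, 0.1]
grip_width: 0.0358
grip_force: 3.7
```

>>> {"op": "move_arm", "data": {
  "motion": "-0.3 -0.05 -0.02 0 0; -0.3 -0.15 -0.07 0 0; -0.3 -0.28 -0.13 0 0; -0.3 -0.42 -0.19 0 0; -0.3 -0.56 -0.26 0 0; -0.3 -0.66 -0.31 0 0; -0.3 -0.73 -0.34 0 0; -0.3 -0.75 -0.345 0 0; -0.3 -0.75 -0.345 0 0; -0.3 -0.75 -0.345 0.1 0; -0.3 -0.75 -0.345 0.2 0; -0.3 -0.75 -0.345 0.2 0"
}}

```text
time: 26.33
position: [0.5044, -0.1499, 0.1542]
tool_rot: [0.59, 0.807, -0.0, -0.004]
ft_force: [-0.1, 0.1, -0.7]
grip_width: 0.0356
grip_force: 3.7
```

```bash
python3 st4.py .506 -.148 .141; python3 -c "
from h import *
plan([.506,-.1517,.1195],17.4)
M=model('wrist'); im,d=robot.camera('wrist'); rings(im,d,M)"
```

```text
0.03594742047103702 3.7389386852737516 [ 0.5052 -0.1503  0.1556] [-0.3483 -0.3957  0.2376] 26.3833
egg mid [ 0.5031 -0.1462  0.1338] lean deg 36.416411281845974 toward -71.66647867389582 rms mm 0.47334905768673385 5066
pos [ 0.5052 -0.1503  0.1556] yhead 17.6 shift [-0.0085  0.0022  0.1803] turn 0.0014 deg 0.2 rows 0.8659246684365283 0.03485517012565341 q1,q6 [-0.5016 -0.8099] t 26.3833
ring [ 0.5055 -0.146 ] 195 zmax 0.08592167415496503
ring [ 0.517  -0.2247] 21 zmax 0.08576660606838488
```

>>> {"op": "move_arm", "data": {
  "motion": "-0.3 -0.008 0.003 0.04 0; -0.3 -0.008 0.003 0.1 0; -0.3 -0.008 0.003 0.15 0; -0.3 -0.008 0.003 0.16 0; -0.3 -0.008 0.003 0.16 0; -0.3 -0.008 0.003 0.16 0"
}}

```text
time: 26.93
position: [0.5079, -0.154, 0.1254]
tool_rot: [0.591, 0.807, 0.0, 0.0]
ft_force: [0.5, 0.2, -0.9]
grip_width: 0.0357
grip_force: 3.7
```

```bash
python3 st4.py .506 -.148 .103
```

```text
0.03576514711837352 3.7309591396478936 [ 0.5081 -0.1541  0.1256] [ 0.4521 -0.3027 -0.5471] 26.9833
egg mid [ 0.5068 -0.1504  0.1049] lean deg 35.89062845179674 toward -72.64025255888163 rms mm 0.4722351368838468 4979
```

>>> {"op": "move_arm", "data": {
  "motion": "-0.3 0.014 0 0.005 0; -0.3 0.014 0 0.015 0; -0.3 0.014 0 0.025 0; -0.3 0.014 0 0.03 0; -0.3 0.014 0 0.03 0; -0.3 0.024 0 0.027 0; -0.3 0.034 0 0.024 0; -0.3 0.044 0 0.021 0; -0.3 0.054 0 0.018 0; -0.3 0.064 0 0.013 0; -0.3 0.074 0 0.009 0; -0.3 0.074 0 0.009 0"
}}

```text
time: 27.98
position: [0.5038, -0.14, 0.1241]
tool_rot: [0.591, 0.807, 0.0, 0.001]
ft_force: [0.8, -3.2, 5.6]
grip_width: 0.0359
grip_force: 4.6
```

```bash
python3 st4.py .506 -.146 .1
```

```text
0.036136889156488106 4.586988687515259 [ 0.5039 -0.1401  0.1241] [ 0.7072 -3.5637  5.6826] 28.0333
egg mid [ 0.5044 -0.1419  0.1028] lean deg 16.90920598782396 toward -70.13607767281036 rms mm 0.44351139940342577 4444
```

>>> {"op": "move_arm", "data": {
  "motion": "-0.3 0.012 0 0 0; -0.3 0.024 0 -0.002 0; -0.3 0.036 0 -0.004 0; -0.3 0.048 0 -0.005 0; -0.3 0.058 0 -0.005 0; -0.3 0.066 0 -0.005 0; -0.3 0.066 0 -0.005 0"
}}

```text
time: 28.62
position: [0.4996, -0.1269, 0.1253]
tool_rot: [0.591, 0.807, 0.0, 0.001]
ft_force: [-0.1, -1.1, 7.3]
grip_width: 0.0369
grip_force: 4.7
```

```bash
python3 st4.py .504 -.138 .105
```

```text
0.03688686317368931 4.6971964204567485 [ 0.4997 -0.127   0.1253] [ 0.8299 -1.4082  7.9828] 28.6667
egg mid [ 0.5023 -0.1355  0.1059] lean deg 4.404007259832774 toward 100.85525089708236 rms mm 0.35954416489824653 3786
```

>>> {"op": "move_arm", "data": {
  "motion": "-0.3 0 0 -0.02 0; -0.3 0 0 -0.05 0; -0.3 -0.02 0 -0.06 0; -0.3 -0.045 0 -0.06 0; -0.3 -0.062 0 -0.06 0; -0.3 -0.062 0 -0.06 0; -0.3 -0.062 0 -0.06 0"
}}

```text
time: 29.25
position: [0.5028, -0.1394, 0.136]
tool_rot: [0.591, 0.806, -0.0, -0.0]
ft_force: [-0.3, 0.6, -1.3]
grip_width: 0.0371
grip_force: 3.9
```

```bash
python3 st4.py .5055 -.1475 .117
```

```text
0.03677444253519338 3.8549814373254776 [ 0.5027 -0.1391  0.136 ] [-0.1693 -0.0361 -1.0411] 29.3
egg mid [ 0.5049 -0.1465  0.1159] lean deg 1.7134309854172924 toward -45.213170109093845 rms mm 0.3907330158233799 3971
```

>>> {"op": "move_arm", "data": {
  "motion": "-0.3 -0.007 0.002 0.02 0; -0.3 -0.007 0.002 0.045 0; -0.3 -0.007 0.002 0.065 0; -0.3 -0.007 0.002 0.072 0; -0.3 -0.007 0.002 0.076 0; -0.3 -0.007 0.002 0.079 0; -0.3 -0.007 0.002 0.079 0"
}}

```text
time: 29.88
position: [0.5038, -0.1403, 0.1204]
tool_rot: [0.591, 0.807, -0.0, -0.0]
ft_force: [0.6, 0.2, 0.2]
grip_width: 0.0367
grip_force: 3.9
```

```bash
python3 st4.py .5055 -.1475 .1
```

```text
0.036794847471275455 3.854956403374672 [ 0.5038 -0.1403  0.1206] [-0.01    1.1345 -0.5892] 29.9333
egg mid [ 0.5058 -0.1473  0.1003] lean deg 1.7658783333130135 toward -47.62084414753038 rms mm 0.38464501809178064 3929
```

Lower the last 1.5 mm and release gently.

>>> {"op": "move_arm", "data": {
  "motion": "-0.3 0 0 0.003 0; -0.3 0 0 0.006 0; -0.3 0 0 0.007 0; -0.3 0 0 0.007 0; -0.15 0 0 0.007 0; -0.05 0 0 0.007 0; 0.1 0 0 0.007 0; 0.3 0 0 0.007 0; 0.4 0 0 0.007 0; 0.4 0 0 0.007 0",
  "newtons": 3
}}

```text
time: 30.77
position: [0.5037, -0.1403, 0.1191]
tool_rot: [0.591, 0.807, -0.0, -0.0]
ft_force: [-0.4, -0.1, 0.0]
grip_width: 0.0577
grip_force: 0.0
```

>>> {"op": "move_arm", "data": {
  "motion": "0.4 0 0 -0.05 0; 0.4 0 0 -0.15 0; 0.4 0 0 -0.3 0; 0.4 0 0 -0.45 0; 0.4 0 0 -0.5 0; 0.4 0 0 -0.5 0"
}}

```text
time: 31.27
position: [0.5057, -0.1412, 0.2226]
tool_rot: [0.591, 0.807, 0.001, 0.004]
ft_force: [-0.6, -0.1, 0.1]
grip_width: 0.061
grip_force: 0.0
```

```bash
python3 st4.py .506 -.1475 .099; python3 - <<'E'
from h import *
M=model("wrist"); im,d=robot.camera("wrist"); cv2.imwrite("pics/w5.png",im[:,:,::-1])
standegg(im,d,M,[.518,-.2264,.099]); standegg(im,d,M,[.581,-.177,.099])
P=cloud("w",d,M); V=im.max(2); m=(d>0)&(V<70)&(P[...,2]>.088)&(P[...,2]<.1)&(np.abs(P[...,0]-.43)<.05)&(np.abs(P[...,1]+.22)<.08)
s=P[m]; print("sel",s.mean(0) if len(s) else None,s.min(0),s.max(0),len(s))
hsv=cv2.cvtColor(im,cv2.COLOR_RGB2HSV).astype(int); m=(d>0)&(hsv[...,0]<16)&(hsv[...,1]>130)&(P[...,2]<.06)&(P[...,0]<.5)&(P[...,2]>.03); print("dot",P[m].mean(0),m.sum())
E
```

```text
0.06096490265210918 0.0 [ 0.5044 -0.1406  0.2206] [-1.033  -0.427  -0.7265] 31.3167
egg mid [ 0.5064 -0.1476  0.0993] lean deg 3.7189724567070805 toward -53.26117929669873 rms mm 0.377196420371089 1852
egg mid [ 0.5182 -0.2263  0.0973] lean deg 1.1647383072572675 toward -11.630223787208083 rms mm 0.4523070064686986 987
egg mid [ 0.5808 -0.1767  0.0986] lean deg 3.8126019231051567 toward 138.32000875342644 rms mm 0.3460476621310944 572
sel [ 0.421  -0.2218  0.0944] [ 0.4073 -0.2339  0.088 ] [ 0.4344 -0.2128  0.0972] 598
dot [ 0.4069 -0.1362  0.0421] 147
```

View pics/w5.png

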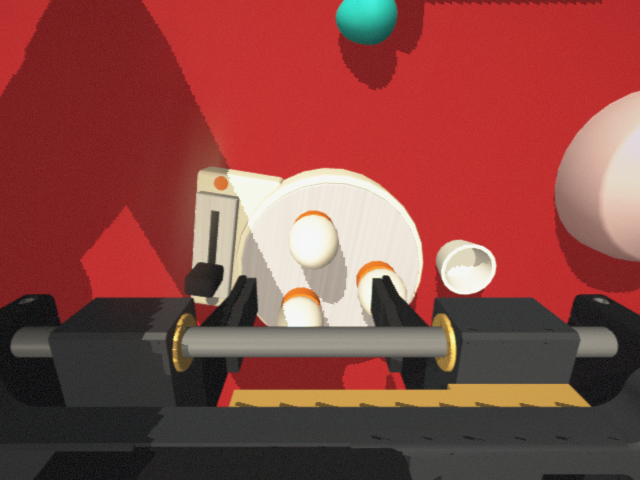

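Wrist view: three eggs stand in the orange cups, at (313,240), (302,312) and (383,290). The selector is at (205,279) and the orange dot at (221,184). Now I turn the gripper and grasp the selector.

>>> {"op": "move_arm", "data": {
  "motion": "0.4 0 0 0 0.28; 0.4 0 0 0 0.28; 0.4 0 0 0 0.28; 0.4 0 0 0 0.28; 0.4 0 0 0 0.28; 0.4 0 0 0 0.28; 0.4 0 0 0 0.28; 0.4 0 0 0 0.28"
}}

```text
time: 32.03
position: [0.5025, -0.1397, 0.217]
tool_rot: [0.879, 0.477, -0.001, -0.002]
ft_force: [-0.2, -0.1, -0.3]
grip_width: 0.0608
grip_force: 0.0
```

>>> {"op": "move_arm", "data": {
  "motion": "0.4 0 0 0 0.27; 0.4 0 0 0 0.27; 0.4 0 0 0 0.27; 0.4 0 0 0 0.27; 0.4 0 0 0 0.27; 0.4 0 0 0 0.27; 0.4 0 0 0 0.27; 0.4 0 0 0 0.27"
}}

```text
time: 32.7
position: [0.5029, -0.1399, 0.2177]
tool_rot: [0.997, 0.075, -0.001, -0.001]
ft_force: [-0.0, -0.8, -0.2]
grip_width: 0.061
grip_force: 0.0
```

```bash
python3 -c "
from h import *
plan([.421,-.2225,.13],-82);print(robot.get_obs()['grip_width'])"
```

```text
pos [ 0.5029 -0.1399  0.2177] yhead -81.4 shift [-0.4657  0.3477  0.4392] turn 0.0034 deg 0.6 rows 3.4941498222676257 0.08584732135582808 q1,q6 [-0.4856  0.9349] t 32.7
0.060991327916623934
```

>>> {"op": "move_arm", "data": {
  "motion": "0.4 -0.15 0.12 0 0.003; 0.4 -0.3 0.23 0 0.003; 0.4 -0.466 0.348 0 0.003; 0.4 -0.466 0.348 0.15 0.003; 0.4 -0.466 0.348 0.3 0.003; 0.4 -0.466 0.348 0.4 0.003; 0.4 -0.466 0.348 0.4 0.003; 0.4 -0.466 0.348 0.4 0.003"
}}

```text
time: 33.37
position: [0.421, -0.2223, 0.138]
tool_rot: [0.997, 0.071, -0.001, -0.001]
ft_force: [-0.3, 0.9, -0.1]
grip_width: 0.0604
grip_force: 0.0
```

```bash
python3 -c "
from h import *
plan([.421,-.2225,.08],-82)"
```

```text
pos [ 0.421  -0.2223  0.138 ] yhead -81.8 shift [0.0006 0.0019 0.2899] turn 0.0009 deg 0.2 rows 1.3902231097014175 0.02293870572789304 q1,q6 [-0.7211  0.7072] t 33.3667
```

>>> {"op": "move_arm", "data": {
  "motion": "0.4 0 0 0.12 0; 0.4 0 0 0.24 0; 0.4 0 0 0.3 0; 0.4 0 0 0.3 0; 0.1 0 0 0.3 0; -0.2 0 0 0.3 0; -0.5 0 0 0.3 0; -0.7 0 0 0.3 0; -0.7 0 0 0.3 0; -0.7 0 0 0.3 0",
  "newtons": 8
}}

```text
time: 34.2
position: [0.4222, -0.2232, 0.0797]
tool_rot: [0.998, 0.07, 0.0, 0.0]
ft_force: [-0.9, 0.5, 0.8]
grip_width: 0.0288
grip_force: 0.0
```

>>> {"op": "move_arm", "data": {
  "motion": "-0.8 0 0 0 0; -0.8 0 0 0 0; -0.8 0 0 0 0; -0.8 0 0 0 0; -0.8 0 -0.04 0 0; -0.8 0 -0.1 0 0; -0.8 0 -0.16 0 0; -0.8 0 -0.2 0 0; -0.8 0 -0.23 0 0; -0.8 0 -0.25 0 0; -0.8 0 -0.25 0 0"
}}

```text
time: 35.12
position: [0.4145, -0.1718, 0.0794]
tool_rot: [0.998, 0.07, -0.0, -0.0]
ft_force: [0.0, 1.1, 6.3]
grip_width: 0.0199
grip_force: 8.0
```

```bash
python3 -c "
from h import *
o=robot.get_obs();print(o['position'],o['ft_force'],o['grip_width'],o['grip_force'])"
```

```text
[ 0.4145 -0.1718  0.0794] [0.0362 1.1328 6.3054] 0.01992240172806203 8.000355460681021
```

>>> {"op": "move_arm", "data": {
  "motion": "-0.8 0 -0.015 0 0; -0.8 0 -0.03 0 0; -0.8 0 -0.045 0 0; -0.8 0 -0.055 0 0; -0.8 0 -0.065 0 0; -0.8 0 -0.065 0 0"
}}

```text
time: 35.62
position: [0.4138, -0.164, 0.0794]
tool_rot: [0.997, 0.071, 0.001, 0.003]
ft_force: [-8.6, -17.6, 0.8]
grip_width: 0.0335
grip_force: 8.0
```

>>> {"op": "move_arm", "data": {
  "motion": "-0.5 0 0.03 0 0; -0.2 0 0.04 0 0; 0.2 0 0.04 0 0; 0.4 0 0.03 0 0; 0.4 0 0.03 -0.2 0; 0.4 0 0.03 -0.5 0; 0.4 0.2 0.03 -0.6 0; 0.4 0.3 0.03 -0.6 0; 0.4 0.3 0.03 -0.6 0"
}}

```text
time: 36.37
position: [0.4804, -0.1589, 0.2028]
tool_rot: [0.997, 0.071, 0.006, 0.003]
ft_force: [0.4, -1.5, 0.2]
grip_width: 0.0597
grip_force: 0.0
```

```bash
python3 - <<'E'
from h import *
print(robot.get_obs()["position"])
a,da=robot.camera("side"); b,db=robot.camera("scene")
for n,im,d in(("side",a,da),("scene",b,db)):
    P=cloud(n,d); V=im.max(2); m=(d>0)&(V<50)&(P[...,2]>.085)&(P[...,2]<.1)&(np.abs(P[...,0]-.42)<.04)&(np.abs(P[...,1]+.2)<.08); s=P[m]
    print(n,"sel",s.min(0) if len(s) else 0,s.max(0) if len(s) else 0,s.mean(0),len(s))
c=np.zeros((400,800,3),np.uint8); c[:300,:400]=cv2.resize(a[120:270,300:500],(400,300)); c[:,400:]=cv2.resize(b[230:390,160:320],(400,400))
cv2.imwrite("pics/c6.png",c[:,:,::-1])
E
```

```text
[ 0.4804 -0.1589  0.2028]
side sel [ 0.4014 -0.1729  0.0898] [ 0.4182 -0.1595  0.0963] [ 0.4077 -0.168   0.0942] 4
scene sel [ 0.4021 -0.183   0.0851] [ 0.4283 -0.166   0.0976] [ 0.4158 -0.1749  0.0929] 144
```

View pics/c6.png

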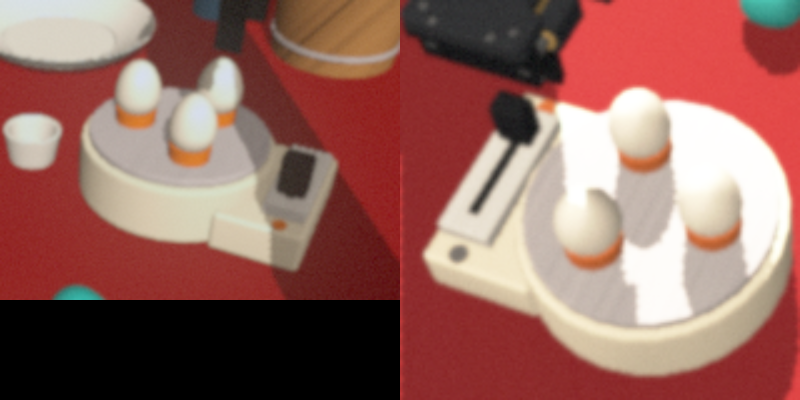

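The crops show three upright eggs, and the selector near the orange dot at crop (515,118). I'll make one confirming push against the end stop without gripping.

```bash
python3 -c "
from h import *
plan([.4138,-.170,.13],-82)"
```

```text
pos [ 0.4737 -0.1568  0.1992] yhead -81.9 shift [-0.3059  0.0228  0.3461] turn 0.0007 deg 0.1 rows 2.217975218282812 0.0187274060006018 q1,q6 [-0.5442  0.8844] t 36.4667
```

>>> {"op": "move_arm", "data": {
  "motion": "0.15 -0.15 0.02 0 0; 0.15 -0.306 0.02 0 0; 0.15 -0.306 0.02 0.1 0; 0.15 -0.306 0.02 0.3 0; 0.15 -0.306 0.02 0.45 0; 0.15 -0.306 0.02 0.57 0; 0.15 -0.306 0.02 0.59 0; 0.15 -0.306 0.02 0.59 0; 0.15 -0.306 0.02 0.59 0",
  "newtons": 20
}}

```text
time: 37.22
position: [0.4126, -0.1701, 0.0812]
tool_rot: [0.998, 0.07, -0.001, -0.001]
ft_force: [1.2, 0.5, -0.1]
grip_width: 0.0498
grip_force: 0.0
```

>>> {"op": "move_arm", "data": {
  "motion": "0.15 0 -0.03 0 0; 0.15 0 -0.05 0 0; 0.15 0 -0.065 0 0; 0.15 0 -0.075 0 0; 0.15 0 -0.085 0 0; 0.15 0 -0.085 0 0"
}}

```text
time: 37.72
position: [0.4118, -0.1562, 0.0821]
tool_rot: [0.997, 0.071, 0.001, 0.003]
ft_force: [-5.1, -10.0, 3.1]
grip_width: 0.0502
grip_force: 4.4
```

10 N of resistance at the same spot, so it is at the end stop. I'll back off and retreat.

>>> {"op": "move_arm", "data": {
  "motion": "0.15 0 0.03 0 0; 0.15 0 0.06 0 0; 0.15 0 0.065 0 0; 0.15 0 0.065 -0.1 0; 0.15 0 0.065 -0.3 0; 0.15 0 0.065 -0.6 0; 0.15 0 0.065 -0.8 0; 0.15 0 0.065 -0.8 0; 0.15 0 0.065 -0.8 0; 0.15 0 0.065 -0.8 0"
}}

```text
time: 38.55
position: [0.4131, -0.1667, 0.242]
tool_rot: [0.998, 0.07, 0.001, 0.001]
ft_force: [-0.1, 0.3, 0.1]
grip_width: 0.0504
grip_force: 0.0
```

```bash
python3 - <<'E'
from h import *
o=robot.get_obs(); print(o["position"],o["time"])
b,d=robot.camera("scene"); P=cloud("scene",d); V=b.max(2)
m=(d>0)&(V<50)&(P[...,2]>.085)&(P[...,2]<.1)&(np.abs(P[...,0]-.42)<.04)&(np.abs(P[...,1]+.2)<.08); print("sel",P[m].mean(0),m.sum())
M=model("scene")
for c in([.5064,-.1476,.099],[.5182,-.2263,.099],[.581,-.1767,.099]): standegg(b,d,M,c)
cv2.imwrite("pics/f.png",b[:,:,::-1])
E
```

```text
[ 0.4131 -0.1667  0.242 ] 38.55
sel [ 0.4158 -0.1751  0.0931] 141
egg mid [ 0.5055 -0.1466  0.0986] lean deg 10.869159224386006 toward -53.99001649884348 rms mm 0.9077607496594141 434
egg mid [ 0.517  -0.2257  0.0988] lean deg 11.795938105689668 toward -48.061127940468545 rms mm 0.767381385206423 469
egg mid [ 0.5797 -0.1761  0.0984] lean deg 4.1655197530366515 toward -46.83146550577784 rms mm 0.8033839503274457 477
```

View pics/f.png

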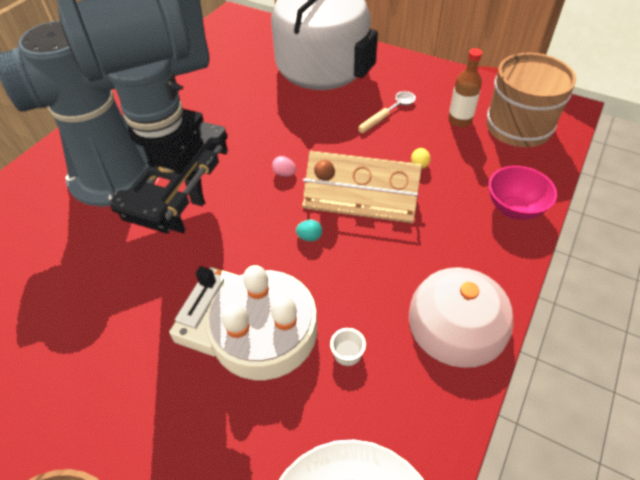

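Final view: three eggs upright in the cooker at (256,285), (236,318) and (285,312). The selector (206,275) is at the orange-dot end. The brown egg is still in the rack at (325,170), the sauce cup is in place, and the arm is clear.

```bash
python3 -c "
from rig import robot
print(robot.hand_in())"
```

```text
the job is handed in; nothing more can be done
None
```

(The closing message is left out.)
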